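# Park the tea trolley with its brake lever

### The job

The tea trolley is standing by the arched doorway and must be parked before anyone pours. Throw the red-knobbed brake lever out of its middle notch into the end notch marked with the green disc, so that it sits home there, and let go. Leave the black-knobbed lever in the notch it is in.

Things in the scene. Friction and masses are not known exactly. Their poses are not given: they have to be found in the camera images.
- brake_knob (a point): Middle of the upright red knob on the brake lever, 70 mm above the table. Knob round, 28 mm across from 50 to 82 mm up, top at 88. It stands on a level steel lever 16 mm wide (top 34 mm up) that swings level about an upright pivot 95 mm from here along the point's +x; z up. Three sprung notches 0.5 rad apart; starts in the middle one; about 4 N here takes it over the hump halfway, then it snaps in.
- brake_tip (a point): Tip of the white pointer at the free end of the red-knobbed lever, 152 mm from the pivot, 57 mm beyond the knob (along the point's -x), 26 mm above the table. It lies over the disc's centre when the lever sits in that notch. End stops are 0.1 rad beyond the end notches. Base: grey plate 210 by 190 mm, 12 mm thick, fixed; place and heading vary, left or right of the two.
- park_mark: Green disc, 28 mm in diameter, 2 mm thick, flat on the brake lever's grey base plate, 12 mm above the table; origin at the centre of its underside. It marks the end notch to use, 0.5 rad to one side or the other of the middle, on the circle that the pointer's tip follows. A yellow disc marks the other end notch.
- leaf_knob (a point): Middle of the black knob of a second lever of the same build, size and axes (for the trolley's folding leaf), 70 mm above the table, on its own grey plate without discs. Not to be moved.

How it is judged:
By the outcome, as a careful person would: the job done as asked, in the order asked, and still so for the second after the job is handed in, with the robot touching nothing.
It also fails if it takes over 32 s, if anything falls off the work surface, if the arm or the gripper's body presses on something with over 40 N, if the wrist force passes 120 N, or if a joint passes its speed limit or range.

### The arm

A 6-joint arm with a two-finger parallel gripper is mounted at the origin on the work surface. World frame = base frame: x ahead of the robot, y to its left, z up, the work surface at z = 0. Lengths are in m, angles in rad, forces in N, time in s.
With the tool pointing down it reaches from about 0.35 to 0.775 m from the base axis. Payload 5.5 kg.
Tool frame: the origin (TCP) lies between the finger pads; the fingertips stand 11 mm ahead of it and the grasp point (between the pads) lies 8 mm behind it (tips_ahead is the distance from the TCP to the fingertips, in m); z points along the fingers, y is the line along which they close (so a half turn about z gives the same grasp; the last joint's range is limited). The gripper opens to 85 mm and grips with 20 to 120 N. Pads are 22 mm wide; open, the fingers measure 114 mm over their backs; the gripper's body (76 mm by 85 mm) begins 54 mm behind the grasp point. The pads swing forward as they close: fully open they stand 13 mm farther back than shut.
Start: joints at [-1.294, 0.313, 0.046, 1.304, 0, 1.431], TCP at [0.233, -0.526, 0.212] pointing down, gripper open.
Joint ranges: [-2.76, 2.76], [-0.86, 1.69], [-1.03, 1.26], [-2.2, 2.34], [-1.47, 1.5], [-3.14, 3.14]. Speed limits (rad/s): [2.57, 2.57, 3.14, 3.14, 3.14, 3.14].

### API

Orientations are given as a unit quaternion [w, x, y, z].
In Python, from workcell import * gives the robot as it stands. The module is installed in compiled form; this text tells all that it offers.
- The arm moves only by the tool jog_arm, never from a script. Its argument "moves" is a list of rows, each an object with "fingers": the closure, from 0 (fully open) to 1 (shut); "slide": the shift along the tool's x, y, z in mm, a list of three; "angular": the turn, a rotation vector about the tool's x, y, z in degrees, a list of three. A call has 1 to 10 rows; each row is the pose to reach, as a shift and turn from the pose commanded when the call began, along the tool's axes at that moment; what a row does not reach only later rows make up. A row lasts 1/12 s, in which the tool goes at most 41.7 mm and 7.16 degrees, less where a joint would pass 70% of its speed; a pose out of reach is approached as far as the arm can. A call with a gripper value outside its range is refused whole. The fingers move at their own pace and stop on an object; "squeeze" is the grip in N (left out, the last holds). Time passes only in rows, so rows that repeat a pose let the fingers close. It gives the time, the measured TCP pose, the force, the opening and the grip force at its end, in the units of the state.
- get_state(): the state, without advancing time (a new reading comes with each control period).
- read_camera(name): name is "scene" or "top" or "wrist"; returns a dict with "color" (480x640x3 uint8, red, green, blue), "fovy" (degrees; the focal length in pixels is half the picture's height over the tangent of half this angle, whatever the lens; pixels are square), "cx", "cy" (the principal point, pixels), "D" ([k1, k2, p1, p2, k3] as OpenCV has them; the pictures are not rectified), "world_from_camera" (4x4, takes a point from camera to world coordinates); the wrist camera has in their place "tool_from_camera" (4x4, takes a point from camera to tool coordinates, whose origin is the TCP and whose axes are the flange's). Camera axes: x right, y down, z forward; pixel columns grow to the right and rows downward; lengths in m; the calibration is good to about 2 mm. A picture is of the moment at which its call begins: read the wrist's pose just before it. There is no depth.
- hand_in(): hands the job in; it is judged then, once.
Trained networks look in a picture, given as the dict that the camera call returned (one of the last four; its "shot" number tells which), for a name from the list of things; names that differ only in an ending like _2 or _b are one class to them, and where a whole thing is asked for, a point or a joint stands for the part that bears it (a point fixed in the world has none). Each returns a list of dicts, best first, with "p" (0 to 1); they miss things now and then, are a little off and sometimes report something else, mostly with a low value. They report only what shows in the picture. A call takes as long as a camera call.
- look_for(target, picture): "point" ([column, row] in pixels, amid what is visible of it).
- tip_of(target, picture): "point" ([column, row] in pixels: a listed point, or the origin of a listed thing).
The state is a dict: "clock": time; "joint_pos": joint angles; "qvel": joint speeds; "tau": joint torques, N m; "tcp_pos": TCP position; "orientation": TCP orientation; "wrist_force": force on the tool from outside, world axes, zero at the start; "ft_torque": the same for the moment, N m; "finger_gap": finger opening in m; "grip_force": force on a finger pad.
Only numpy, scipy, OpenCV 4.12 (cv2) and the standard library are available. Lean on these libraries where they do the work, as an engineer would, in place of code of your own. Each camera call takes 0.05 s, during which the arm holds its last target. There are 200 camera calls.

## Working session

There is one attempt and no reset: what is moved stays moved. The work goes in short steps, Python scripts to look and compute and a tool call to move; the robot and the scene stay as the last step left them, time stands still between calls to the robot, and variables do not carry over. Pictures are saved under pics/ and viewed, at most 10 in all, crops included, and the job is handed in when it is done.

Besides the shell and the picture viewer there is one more tool, called after "Emit:" by a JSON object that holds its "api" and its "payload", one argument or row to a line. jog_arm: Moves the arm, as the interface text tells. Its arguments: {"type":"object","properties":{"moves":{"type":"array","items":{"type":"object","properties":{"fingers":{"type":"number"},"slide":{"type":"array","items":{"type":"number"}},"angular":{"type":"array","items":{"type":"number"}}}}},"squeeze":{"type":"number"}},"required":["moves"]}

```bash
mkdir -p pics
cat > h.py <<'E'
from workcell import *
import numpy as np, cv2
def ray(c,pt,z):
    f=240/np.tan(np.radians(c["fovy"])/2)
    K=np.array([[f,0,c["cx"]],[0,f,c["cy"]],[0,0,1]])
    u=cv2.undistortPoints(np.array([[pt]],float),K,np.array(c["D"],float))[0,0]
    T=np.array(c["world_from_camera"]); d=T[:3,:3]@[u[0],u[1],1]; o=T[:3,3]
    return o+d*(z-o[2])/d[2]
Z=dict(brake_knob=.07,brake_tip=.026,park_mark=.012,leaf_knob=.07)
def look(name,save=None,n=2):
    s=get_state(); c=read_camera(name)
    if name=="wrist":
        from scipy.spatial.transform import Rotation as R
        q=s["orientation"]; T=np.eye(4); T[:3,:3]=R.from_quat([q[1],q[2],q[3],q[0]]).as_matrix(); T[:3,3]=s["tcp_pos"]
        c["world_from_camera"]=T@np.array(c["tool_from_camera"])
    if save: cv2.imwrite("pics/"+save,c["color"][:,:,::-1])
    for k,z in Z.items():
        for r in tip_of(k,c)[:n]: print(name,k,round(r["p"],2),np.round(r["point"],1),np.round(ray(c,r["point"],z),4))
    return c
E
python3 - <<'E'
from h import *
look("top","top1.png");look("scene","scene1.png")
s=get_state();print(s)
E
```

```text
top brake_knob 0.79 [222.7 223.4] [0.5564 0.1755 0.07  ]
top brake_knob 0.49 [437.9 210.6] [ 0.5685 -0.2008  0.07  ]
top brake_tip 0.93 [227.6 258.3] [0.4995 0.1756 0.026 ]
top park_mark 0.48 [272.  252.6] [0.5091 0.0963 0.012 ]
top park_mark 0.45 [220.2 221.9] [0.5693 0.1919 0.012 ]
top leaf_knob 0.68 [438.9 206.8] [ 0.5752 -0.2029  0.07  ]
scene brake_knob 0.56 [457.4 266.3] [0.5502 0.176  0.07  ]
scene brake_tip 0.8 [452.3 261.1] [0.4966 0.1809 0.026 ]
scene park_mark 0.6 [405.8 273.6] [0.5185 0.1054 0.012 ]
scene park_mark 0.2 [203.6 260. ] [ 0.5197 -0.2298  0.012 ]
scene leaf_knob 0.63 [203.7 258.3] [ 0.5699 -0.2085  0.07  ]
{'clock': 0.5, 'joint_pos': array([-1.29361123e+00,  3.13203993e-01,  4.60460898e-02,  1.30363748e+00,
        1.64132045e-06,  1.43119811e+00]), 'qvel': array([-0.00109571, -0.0002898 ,  0.00189876, -0.00014581,  0.00017542,
        0.00127719]), 'tau': array([-2.32445433e-03, -4.79993248e+01,  2.98537874e+01,  1.84795907e-03,
       -1.67269636e-04,  3.04604171e-06]), 'tcp_pos': array([ 0.23276428, -0.52577899,  0.21229882]), 'orientation': array([4.16159945e-07, 9.78364925e-01, 2.06886622e-01, 8.51280288e-07]), 'wrist_force': array([0.06556188, 0.07356993, 0.28371597]), 'ft_torque': array([-0.03907803, -0.03097806, -0.0542067 ]), 'grip_force': 0.0, 'finger_gap': 0.08526944159657032}
```

View pics/top1.png

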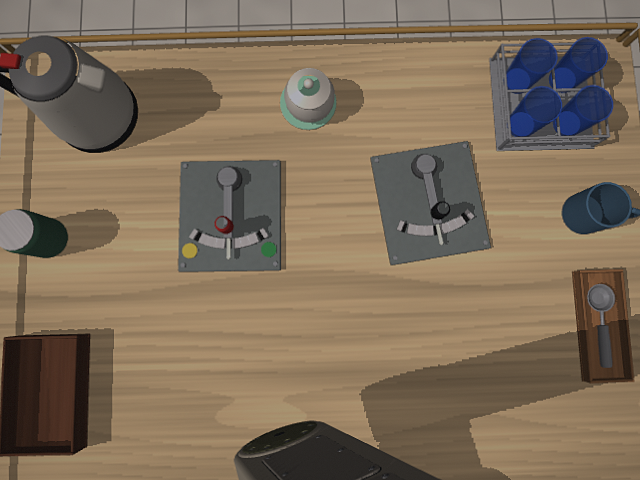

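View pics/scene1.png

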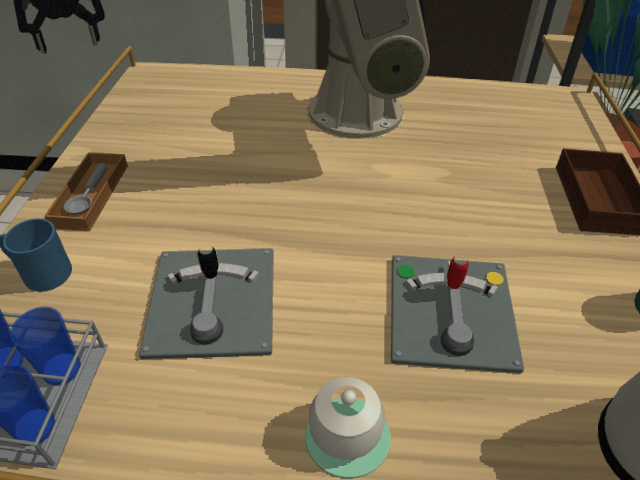

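The red knob is at about (223,224) in the top picture, with the pointer straight toward the robot. The green disc is at (269,250), on the −y side, so the lever swings toward −y about a pivot near (0.65, 0.175). I'll travel above everything to the knob with the fingers turned 156°, which keeps joint 6 in range.

Emit:
{"api": "jog_arm", "payload": {
  "moves": [
    {"slide": [577,-511,0],"angular": [0,0,-156]},
    {"slide": [577,-511,0],"angular": [0,0,-156]},
    {"slide": [577,-511,0],"angular": [0,0,-156]},
    {"slide": [577,-511,0],"angular": [0,0,-156]},
    {"slide": [577,-511,0],"angular": [0,0,-156]},
    {"slide": [577,-511,0],"angular": [0,0,-156]},
    {"slide": [577,-511,0],"angular": [0,0,-156]},
    {"slide": [577,-511,0],"angular": [0,0,-156]},
    {"slide": [577,-511,0],"angular": [0,0,-156]},
    {"slide": [577,-511,0],"angular": [0,0,-156]}
  ]
}}

```text
schema error: expected keys fingers, slide, angular
```

```bash
cat >> h.py <<'E'
from scipy.spatial.transform import Rotation as R
def to(p,yaw):
    s=get_state();q=s["orientation"];r=R.from_quat([q[1],q[2],q[3],q[0]]);t=r.inv()*R.from_euler("z",yaw)*R.from_euler("x",np.pi)
    print(s["clock"],"slide",np.round(r.inv().apply(np.array(p)-s["tcp_pos"])*1000,1),"ang",np.round(np.degrees(t.as_rotvec()),2),"F",np.round(s["wrist_force"],1),"tcp",np.round(s["tcp_pos"],4),"j",np.round(s["joint_pos"],2))
E
python3 -c "
from h import *
to([.553,.176,.212],np.pi)"
```

```text
0.5 slide [ 5.769e+02 -5.121e+02  3.000e-01] ang [   0.      0.   -156.12] F [0.1 0.1 0.3] tcp [ 0.2328 -0.5258  0.2123] j [-1.29  0.31  0.05  1.3   0.    1.43]
```

Emit:
{"api": "jog_arm", "payload": {
  "moves": [
    {"fingers": 0,"slide": [577,-512,0],"angular": [0,0,-156]},
    {"fingers": 0,"slide": [577,-512,0],"angular": [0,0,-156]},
    {"fingers": 0,"slide": [577,-512,0],"angular": [0,0,-156]},
    {"fingers": 0,"slide": [577,-512,0],"angular": [0,0,-156]},
    {"fingers": 0,"slide": [577,-512,0],"angular": [0,0,-156]},
    {"fingers": 0,"slide": [577,-512,0],"angular": [0,0,-156]},
    {"fingers": 0,"slide": [577,-512,0],"angular": [0,0,-156]},
    {"fingers": 0,"slide": [577,-512,0],"angular": [0,0,-156]},
    {"fingers": 0,"slide": [577,-512,0],"angular": [0,0,-156]},
    {"fingers": 0,"slide": [577,-512,0],"angular": [0,0,-156]}
  ],
  "squeeze": 20
}}

```text
clock: 1.33
tcp_pos: [0.4063, -0.1449, 0.2127]
orientation: [0.001, 0.67, 0.742, 0.0]
wrist_force: [0.7, -0.2, 0.1]
finger_gap: 0.0856
grip_force: 0.0
```

```bash
python3 -c "
from h import *
to([.553,.176,.212],np.pi)"
```

```text
1.3333 slide [304.4 178.6   0.6] ang [ 1.000e-02  8.000e-02 -8.417e+01] F [ 0.7 -0.2  0.1] tcp [ 0.4063 -0.1449  0.2127] j [-0.53  0.03 -0.29  1.24 -0.    0.94]
```

Emit:
{"api": "jog_arm", "payload": {
  "moves": [
    {"fingers": 0,"slide": [304,178,0],"angular": [0,0,-84]},
    {"fingers": 0,"slide": [304,178,0],"angular": [0,0,-84]},
    {"fingers": 0,"slide": [304,178,0],"angular": [0,0,-84]},
    {"fingers": 0,"slide": [304,178,0],"angular": [0,0,-84]},
    {"fingers": 0,"slide": [304,178,0],"angular": [0,0,-84]},
    {"fingers": 0,"slide": [304,178,0],"angular": [0,0,-84]},
    {"fingers": 0,"slide": [304,178,0],"angular": [0,0,-84]},
    {"fingers": 0,"slide": [304,178,0],"angular": [0,0,-84]},
    {"fingers": 0,"slide": [304,178,0],"angular": [0,0,-84]},
    {"fingers": 0,"slide": [304,178,0],"angular": [0,0,-84]}
  ]
}}

```text
clock: 2.17
tcp_pos: [0.5552, 0.177, 0.2116]
orientation: [0.0, 0.107, 0.994, 0.001]
wrist_force: [-0.1, -0.8, 0.2]
finger_gap: 0.0853
grip_force: 0.0
```

```bash
python3 -c "
from h import *
to([.553,.176,.212],np.pi);look('wrist','w1.png')"
```

```text
2.1667 slide [ 1.9 -1.5 -0.4] ang [  0.07   0.04 -12.25] F [-0.1 -0.8  0.2] tcp [0.5552 0.177  0.2116] j [0.17 0.33 0.06 1.31 0.   0.38]
wrist brake_knob 0.75 [315.3 219.7] [0.5577 0.1756 0.07  ]
wrist brake_tip 0.66 [303.  150.7] [0.4974 0.1761 0.026 ]
wrist park_mark 0.85 [242.8 178.8] [0.5131 0.1059 0.012 ]
```

View pics/w1.png

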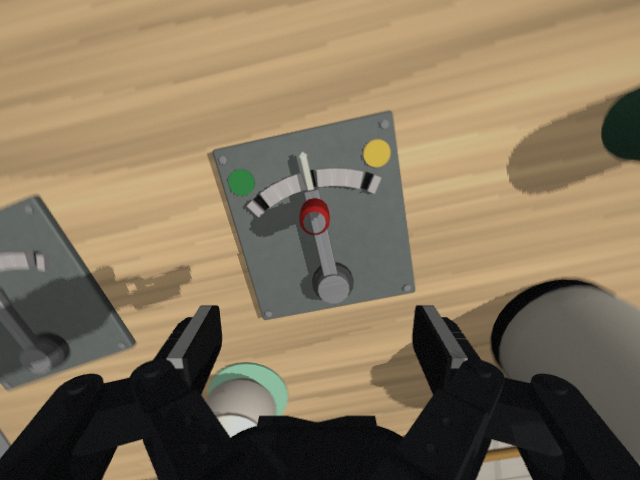

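The wrist view confirms it: knob at (315,217), green disc at (242,182), nothing in the fingers' way. Descending around the knob.

Emit:
{"api": "jog_arm", "payload": {
  "moves": [
    {"fingers": 0,"slide": [1,-1,0],"angular": [0,0,-7]},
    {"fingers": 0,"slide": [1,-1,0],"angular": [0,0,-12]},
    {"fingers": 0,"slide": [1,-1,40],"angular": [0,0,-12]},
    {"fingers": 0,"slide": [1,-1,80],"angular": [0,0,-12]},
    {"fingers": 0,"slide": [1,-1,115],"angular": [0,0,-12]},
    {"fingers": 0,"slide": [1,-1,115],"angular": [0,0,-12]}
  ]
}}

```text
clock: 2.92
tcp_pos: [0.547, 0.1701, 0.0905]
orientation: [-0.006, 0.01, 1.0, -0.001]
wrist_force: [-1.7, -0.1, -1.6]
finger_gap: 0.0856
grip_force: 0.0
```

```bash
python3 -c "
from h import *
to([.556,.1757,.064],np.pi);look('wrist','w2.png')"
```

```text
2.9167 slide [-9.2  5.9 26.4] ang [-0.13 -0.69 -1.11] F [-1.7 -0.1 -1.6] tcp [0.547  0.1701 0.0905] j [ 0.16  0.38 -0.16  1.04 -0.    0.18]
wrist brake_knob 0.81 [327.  283.4] [0.5547 0.1762 0.07  ]
wrist brake_tip 0.74 [323.1 175.9] [0.4968 0.1754 0.026 ]
wrist brake_tip 0.29 [226.3 201.8] [0.5132 0.1087 0.026 ]
wrist park_mark 0.56 [224.7 198.9] [0.514  0.1039 0.012 ]
```

View pics/w2.png

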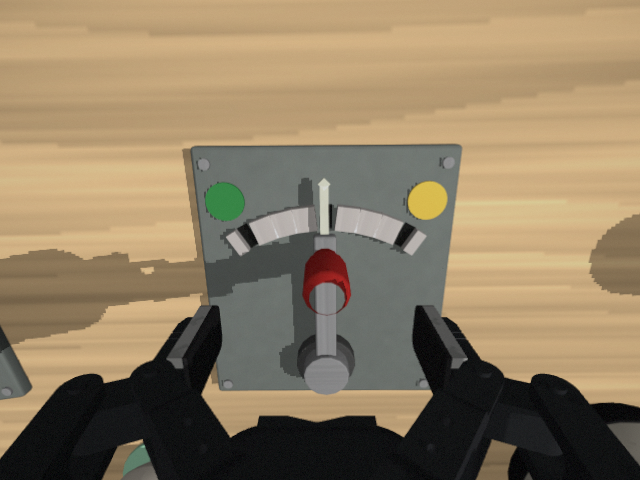

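Knob midway between the fingers, slightly off in y. Correcting and lowering the rest.

Emit:
{"api": "jog_arm", "payload": {
  "moves": [
    {"fingers": 0,"slide": [-8,6,0],"angular": [0,0,-1]},
    {"fingers": 0,"slide": [-8,6,10],"angular": [0,0,-1]},
    {"fingers": 0,"slide": [-8,6,20],"angular": [0,0,-1]},
    {"fingers": 0,"slide": [-8,6,20],"angular": [0,0,-1]}
  ]
}}

```text
clock: 3.5
tcp_pos: [0.5596, 0.1777, 0.0757]
orientation: [-0.001, -0.001, 1.0, -0.0]
wrist_force: [-0.5, -0.9, -1.4]
finger_gap: 0.0852
grip_force: 0.0
```

```bash
python3 -c "
from h import *
to([.555,.1757,.064],np.pi)"
```

```text
3.5 slide [ 4.6 -2.  11.7] ang [-0.03 -0.12  0.09] F [-0.5 -0.9 -1.4] tcp [0.5596 0.1777 0.0757] j [ 0.17  0.41 -0.16  1.01 -0.    0.17]
```

Emit:
{"api": "jog_arm", "payload": {
  "moves": [
    {"fingers": 0,"slide": [4,-2,10],"angular": [0,0,0]},
    {"fingers": 0,"slide": [4,-2,10],"angular": [0,0,0]},
    {"fingers": 0.4,"slide": [4,-2,10],"angular": [0,0,0]},
    {"fingers": 1,"slide": [4,-2,10],"angular": [0,0,0]},
    {"fingers": 1,"slide": [4,-2,10],"angular": [0,0,0]},
    {"fingers": 1,"slide": [4,-2,10],"angular": [0,0,0]},
    {"fingers": 1,"slide": [4,-2,10],"angular": [0,0,0]},
    {"fingers": 1,"slide": [4,-2,10],"angular": [0,0,0]}
  ],
  "squeeze": 25
}}

```text
clock: 4.17
tcp_pos: [0.5571, 0.176, 0.0677]
orientation: [0.0, -0.001, 1.0, -0.0]
wrist_force: [-0.4, 0.8, 0.6]
finger_gap: 0.0181
grip_force: 20.5
```

```bash
python3 -c "
from h import *
s=get_state();print(s['finger_gap'],s['grip_force'])
for a in (.1,.2,.3,.4,.5):to([.65-.095*np.cos(a),.1757-.095*np.sin(a),.0635],np.pi+a)"
```

```text
0.01805399629700048 20.530567900277674
4.1667 slide [ 1.6 -9.8  4.2] ang [-0.    0.04 -5.61] F [-0.4  0.8  0.6] tcp [0.5571 0.176  0.0677] j [ 0.17  0.41 -0.18  0.98 -0.    0.17]
4.1667 slide [  0.2 -19.2   4.2] ang [-1.000e-02  4.000e-02 -1.134e+01] F [-0.4  0.8  0.6] tcp [0.5571 0.176  0.0677] j [ 0.17  0.41 -0.18  0.98 -0.    0.17]
4.1667 slide [ -2.1 -28.4   4.2] ang [-1.000e-02  4.000e-02 -1.707e+01] F [-0.4  0.8  0.6] tcp [0.5571 0.176  0.0677] j [ 0.17  0.41 -0.18  0.98 -0.    0.17]
4.1667 slide [ -5.4 -37.3   4.2] ang [-1.00e-02  4.00e-02 -2.28e+01] F [-0.4  0.8  0.6] tcp [0.5571 0.176  0.0677] j [ 0.17  0.41 -0.18  0.98 -0.    0.17]
4.1667 slide [ -9.5 -45.9   4.2] ang [-1.000e-02  4.000e-02 -2.853e+01] F [-0.4  0.8  0.6] tcp [0.5571 0.176  0.0677] j [ 0.17  0.41 -0.18  0.98 -0.    0.17]
```

The gap of 18 mm is narrower than the 28 mm knob, so I'll check the grasp.

```bash
python3 -c "
from h import *
c=look('wrist','w3.png');s=get_state();print(s['finger_gap'],s['grip_force'],s['wrist_force'])
d=look('scene');a=c['color'][100:480,120:540];b=cv2.resize(d['color'][190:400,350:560],(380,380))
cv2.imwrite('pics/m3.png',np.hstack([a,b])[:,:,::-1])"
```

```text
wrist brake_knob 0.82 [317.8 284.2] [0.5539 0.1768 0.07  ]
wrist brake_tip 0.6 [319.4 166. ] [0.4982 0.1777 0.026 ]
wrist park_mark 0.92 [206.6 190.9] [0.516  0.1045 0.012 ]
0.018218180266904794 21.168194089550525 [-0.87525666 -0.72971022  2.20431721]
scene brake_knob 0.96 [458.1 266.7] [0.5509 0.177  0.07  ]
scene park_mark 0.52 [406.8 273.2] [0.5175 0.1071 0.012 ]
scene leaf_knob 0.37 [460.3 268.1] [0.5535 0.1801 0.07  ]
```

View pics/m3.png

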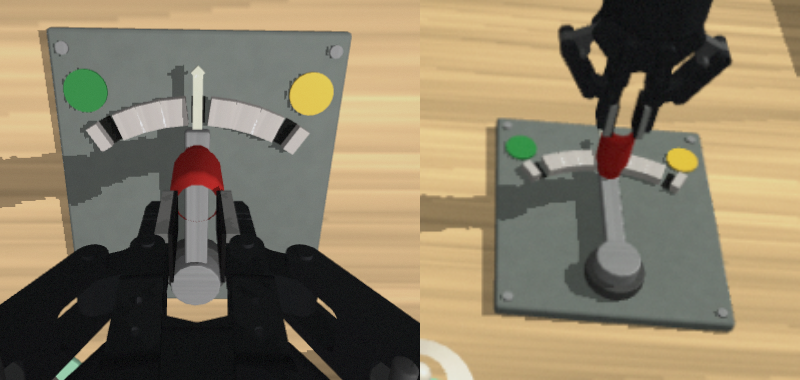

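```bash
cat >> h.py <<'E'
def proj(c,P):
    f=240/np.tan(np.radians(c["fovy"])/2);K=np.array([[f,0,c["cx"]],[0,f,c["cy"]],[0,0,1]])
    T=np.linalg.inv(np.array(c["world_from_camera"]))
    return cv2.projectPoints(np.array([P],float),cv2.Rodrigues(T[:3,:3])[0],T[:3,3],K,np.array(c["D"],float))[0][:,0][0]
E
python3 -c "
from h import *
s=get_state();d=look('scene');p=s['tcp_pos'];print(p)
im=cv2.resize(d['color'][190:330,400:540],(560,560),interpolation=cv2.INTER_CUBIC)
for P,col in [((.555,.176,.05),(255,255,0)),((.555,.176,.088),(255,255,0)),(p+[0,.012,-.011],(0,255,255)),(p+[0,-.012,-.011],(0,255,255)),((.65,.1757,.034),(0,255,0)),((.498,.176,.026),(0,255,0))]:
    u=(proj(d,P)-[400,190])*4; cv2.circle(im,tuple(int(v) for v in u),4,col,-1)
cv2.imwrite('pics/m4.png',im[:,:,::-1]);c=read_camera('wrist');print(np.round(c['tool_from_camera'],3))"
```

```text
scene brake_knob 0.98 [459.2 267.5] [0.5524 0.1785 0.07  ]
scene brake_tip 0.68 [449.1 262.4] [0.5001 0.1754 0.026 ]
scene park_mark 0.46 [407.  273.3] [0.5177 0.1074 0.012 ]
scene leaf_knob 0.57 [201.9 259.6] [ 0.5728 -0.2106  0.07  ]
[0.55705126 0.17602467 0.06761395]
[[-0.001 -0.945 -0.327  0.084]
 [ 1.    -0.001 -0.001  0.   ]
 [ 0.    -0.327  0.945 -0.162]
 [ 0.     0.     0.     1.   ]]
```

View pics/m4.png

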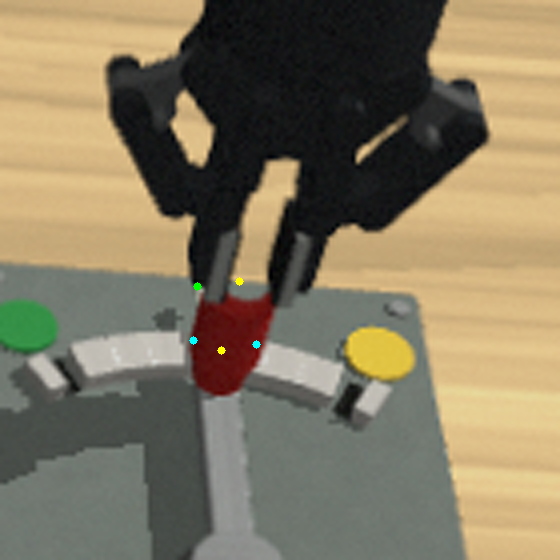

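The tips are only pinching the domed top of the knob: they sit at (215,300) and (290,305) in the crop, about 40 px above where expected. I'll open, go 14 mm lower (still clear of the lever) and close again.

Emit:
{"api": "jog_arm", "payload": {
  "moves": [
    {"fingers": 0.3,"slide": [0,0,0],"angular": [0,0,0]},
    {"fingers": 0.3,"slide": [0,0,0],"angular": [0,0,0]},
    {"fingers": 0.3,"slide": [1,0,10],"angular": [0,0,0]},
    {"fingers": 0.3,"slide": [2,0,17],"angular": [0,0,0]},
    {"fingers": 0.3,"slide": [2,0,17],"angular": [0,0,0]},
    {"fingers": 1,"slide": [2,0,17],"angular": [0,0,0]},
    {"fingers": 1,"slide": [2,0,17],"angular": [0,0,0]},
    {"fingers": 1,"slide": [2,0,17],"angular": [0,0,0]},
    {"fingers": 1,"slide": [2,0,17],"angular": [0,0,0]},
    {"fingers": 1,"slide": [2,0,17],"angular": [0,0,0]}
  ],
  "squeeze": 30
}}

```text
clock: 5.8
tcp_pos: [0.5548, 0.176, 0.0504]
orientation: [0.0, -0.001, 1.0, -0.0]
wrist_force: [-0.7, 0.0, -0.1]
finger_gap: 0.0263
grip_force: 29.7
```

```bash
python3 -c "
from h import *
s=get_state();print(s['finger_gap'],s['grip_force'])
c=look('wrist');d=look('scene');a=c['color'][100:480,120:540];b=cv2.resize(d['color'][190:330,400:540],(380,380))
cv2.imwrite('pics/m5.png',np.hstack([a,b])[:,:,::-1])
to([.555,.1757,.053],np.pi)"
```

```text
0.026347173652320446 29.704267624765635
wrist brake_knob 0.72 [317.3 310.4] [0.5569 0.1765 0.07  ]
wrist brake_tip 0.6 [320.7 172.9] [0.4974 0.1783 0.026 ]
wrist park_mark 0.85 [197.9 197.2] [0.5141 0.1046 0.012 ]
scene brake_knob 0.8 [458.7 266.2] [0.5498 0.178  0.07  ]
scene park_mark 0.46 [405.9 274.6] [0.5207 0.1055 0.012 ]
scene leaf_knob 0.86 [201.9 258.5] [ 0.5705 -0.2112  0.07  ]
6.3 slide [-0.2 -0.3 -2.6] ang [-0.    0.01  0.12] F [-0.6 -0.3  1.5] tcp [0.5548 0.176  0.0504] j [ 0.17  0.42 -0.21  0.94 -0.    0.17]
```

View pics/m5.png

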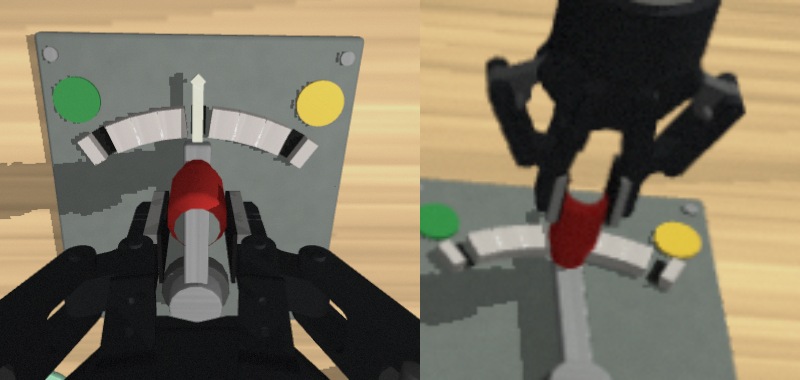

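Better: 26 mm gap, with the pads beside the knob. Swinging along the arc toward green.

Emit:
{"api": "jog_arm", "payload": {
  "moves": [
    {"fingers": 1,"slide": [-0.5,-9.5,0],"angular": [0,0,-5.7]},
    {"fingers": 1,"slide": [-1.9,-18.9,0],"angular": [0,0,-11.5]},
    {"fingers": 1,"slide": [-4.2,-28.1,0],"angular": [0,0,-17.2]},
    {"fingers": 1,"slide": [-7.5,-37,0],"angular": [0,0,-22.9]},
    {"fingers": 1,"slide": [-11.6,-45.5,0],"angular": [0,0,-28.6]},
    {"fingers": 1,"slide": [-11.6,-45.5,0],"angular": [0,0,-28.6]},
    {"fingers": 1,"slide": [-11.6,-45.5,0],"angular": [0,0,-28.6]},
    {"fingers": 1,"slide": [-11.6,-45.5,0],"angular": [0,0,-28.6]}
  ]
}}

```text
clock: 6.97
tcp_pos: [0.566, 0.1306, 0.0504]
orientation: [-0.0, -0.247, 0.969, -0.0]
wrist_force: [-2.3, -1.1, 3.2]
finger_gap: 0.026
grip_force: 30.1
```

```bash
python3 -c "
from h import *
s=get_state();print(s['finger_gap'],s['grip_force'])
c=look('wrist','w6.png')
to([.5666,.1302,.0504],np.pi+.5)"
```

```text
0.026032391542512363 30.091966716572642
wrist brake_knob 0.77 [318.3 308.8] [0.5668 0.1319 0.07  ]
wrist brake_tip 0.55 [317.9 172.6] [0.5152 0.1037 0.026 ]
wrist park_mark 0.75 [318.  168.4] [0.5148 0.1035 0.012 ]
7.2167 slide [-0.3 -0.7 -0. ] ang [-0.02 -0.04  0.05] F [-4.6 -1.8  4.5] tcp [0.566  0.1306 0.0504] j [ 0.09  0.42 -0.21  0.94 -0.   -0.41]
```

View pics/w6.png

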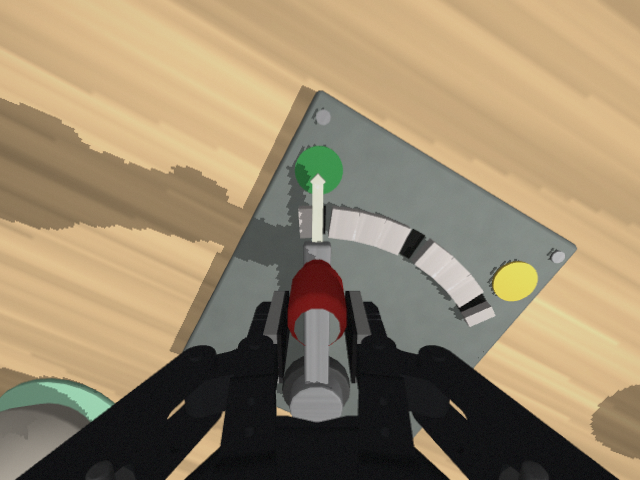

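The pointer tip, at (318,175), lies over the green disc at (319,169). Now I'll let go and rise straight up.

Emit:
{"api": "jog_arm", "payload": {
  "moves": [
    {"fingers": 0.3,"slide": [0,0,0],"angular": [0,0,0]},
    {"fingers": 0,"slide": [0,0,0],"angular": [0,0,0]},
    {"fingers": 0,"slide": [0,0,0],"angular": [0,0,0]},
    {"fingers": 0,"slide": [0,0,0],"angular": [0,0,0]},
    {"fingers": 0,"slide": [0,0,-20],"angular": [0,0,0]},
    {"fingers": 0,"slide": [0,0,-50],"angular": [0,0,0]},
    {"fingers": 0,"slide": [0,0,-90],"angular": [0,0,0]},
    {"fingers": 0,"slide": [0,0,-120],"angular": [0,0,0]},
    {"fingers": 0,"slide": [0,0,-120],"angular": [0,0,0]},
    {"fingers": 0,"slide": [0,0,-120],"angular": [0,0,0]}
  ]
}}

```text
clock: 8.05
tcp_pos: [0.5685, 0.1307, 0.1727]
orientation: [0.003, -0.248, 0.969, -0.0]
wrist_force: [0.3, 0.0, -0.4]
finger_gap: 0.0856
grip_force: 0.0
```

```bash
python3 -c "
from h import *
c=look('wrist','w7.png')
to([.566,.1302,.17],np.pi+.5)"
```

```text
wrist brake_knob 0.88 [319.3 226.6] [0.5659 0.1314 0.07  ]
8.3 slide [-0.4 -0.5 -1.4] ang [ 0.06 -0.16  0.07] F [-0.1 -0.1 -0.1] tcp [0.5654 0.1304 0.1686] j [ 0.09  0.34 -0.02  1.21 -0.   -0.41]
```

View pics/w7.png

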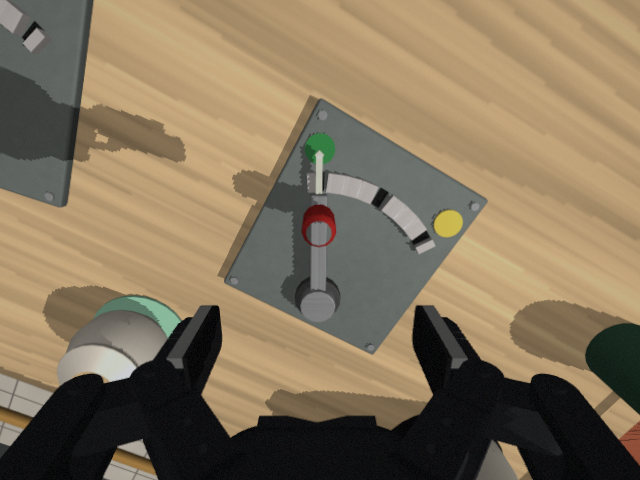

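The lever stays in the green notch, pointer tip (319,152) on the disc (320,148), and the gripper is clear of it.

```bash
python3 -c "
from workcell import *
print(hand_in())"
```

```text
the job is handed in; nothing more can be done
None
```

The red-knobbed brake lever is in the green-disc notch and released, the black-knobbed lever was never touched, and the job was handed in at about 8 s on the clock.

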